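Take the safety cap off the deflocculant canister

ROBOT

A 6-joint arm with a two-finger parallel gripper is mounted at the origin on the work surface. World frame = base frame: x ahead of the robot, y to its left, z up, the work surface at z = 0. Lengths are in m, angles in degrees, forces in N, time in s.
With the tool pointing down it reaches from about 0.275 to 0.975 m from the base axis. Payload 8.4 kg.
Tool frame: the origin (TCP) lies midway between the tips of the shut fingers; the grasp point (between the pads) lies 19 mm behind it; z points along the fingers, y is the line along which they close (so a half turn about z gives the same grasp; the last joint's range is limited). The gripper opens to 92 mm and grips with 3 to 60 N. Pads are 20 mm wide; open, the fingers measure 128 mm over their backs; the gripper's body (75 mm by 189 mm) begins 69 mm behind the grasp point.
Start: joints at [-74.278, 20.225, 93.587, -0, 66.188, -0.138], TCP at [0.171, -0.601, 0.215] pointing down, gripper open.
Joint ranges: [-150.9, 150.9], [-52.94, 120.26], [3.33, 152.33], [-74.26, 254.26], [0, 154.13], [-172.89, 172.89]. Speed limits (degrees/s): [127.2, 127.2, 159.86, 180, 180, 180].

INTERFACE

Orientations are given as a 3x3 rotation matrix whose columns are the frame's x, y, z axes.
In Python, from cell import get_state, snapshot, get_calibration, hand_in gives the robot as it stands.
- The arm moves only by the tool drive_tool, never from a script. Its argument "motion" is a list of rows, each an object of numbers: "tx", "ty", "tz": the shift along the world's x, y, z in mm; "spin": the turn about the world's z in rad; "fingers": the finger opening in mm, from 0 to 91.9. A call has 1 to 20 rows; each row shifts and turns the commanded pose from where the row before left it; what a row does not reach is not made up. A row lasts 1/10 s, in which the tool goes at most 50 mm and 8.59 degrees, less where a joint would pass 70% of its speed; a pose out of reach is approached as far as the arm can. A call is refused whole if a number of a shift passes 50 or a number of a turn 0.15, either way. A call with a gripper value outside its range is refused whole. The fingers move at their own pace and stop on an object; the grip force is fixed at half the most. Time passes only in rows, so rows that do not move let the fingers close. It gives the time, the measured TCP pose, the force, the opening and the grip force at its end, in the units of the state.
- get_state(): the state, without advancing time (a new reading comes with each control period).
- snapshot(name): name is "scene" or "top" or "wrist"; returns the picture (384x512x3 uint8, red, green, blue); there is no depth.
- get_calibration(name): a dict with "K" (3x3 intrinsics, pixels), "pose" (4x4, takes a point from camera to world coordinates); the wrist camera has in their place "tool_from_camera" (4x4, takes a point from camera to tool coordinates, whose origin is the TCP and whose axes are the flange's). Camera axes: x right, y up, looking along -z (the intrinsics and any distortion apply to the point x, -y, -z); pixel columns grow to the right and rows downward; lengths in m; the calibration is good to about 2 mm. The wrist camera is an equidistant fisheye: a pixel r from the principal point sees the ray r / f radians off the axis. A picture is of the moment at which its call begins: read the wrist's pose just before it. get_calibration takes no time and is no camera call.
- hand_in(): hands the job in; it is judged then, once.
The state is a dict: "clock": time; "q": joint angles; "joint_velocities": joint speeds; "joint_efforts": joint torques, N m; "tcp_pos": TCP position; "tcp_rot": TCP orientation; "wrist_force": force on the tool from outside, world axes, zero at the start; "moment": the same for the moment, N m; "grip_width": finger opening in m; "finger_force": force on a finger pad.
Only numpy, scipy, OpenCV 4.12 (cv2) and the standard library are available. Lean on these libraries where they do the work, as an engineer would, in place of code of your own. Each camera call takes 0.05 s, during which the arm holds its last target. There are 200 camera calls.

TASK

Open the canister: push its orange safety cap down along the slanting neck against the spring, twist it anticlockwise while it is held down until the catch lets go, then lift it off and set it down gently, right way up, inside the steel drip tray. Leave the mould, the jar and the cutter where they are.

Things in the scene. Friction and masses are not known exactly. Their poses are not given: they have to be found in the camera images.
- neck: white neck of the canister, fixed during a run. Origin at the centre of its rim (inside the cap at first); z points out along the neck's axis, leaning 35 degrees from vertical to the canister's front (roughly towards the robot); x points up the slope of the shoulder towards the carrying handle; y is level. The shoulder face, 70 by 130 mm, lies 30 mm below the origin
- can: white 5-litre canister 190 mm long (its x) by 130 wide, deck 205 mm high, in a steel foot holder screwed to the bench: it does not give. Origin on the bench under its centre, z up, -x to its front, where the neck's shoulder is. The carrying handle on top, a 20 mm bar along x, reaches 246 mm above the bench and stays over 60 mm from the neck's axis
- cap_center (a point): centre (half-way up, on the axis) of the orange safety cap: loose part, 16-sided skirt 51 mm across flats, 31 mm tall, flat closed top, about 60 g. z is its axis, out of the closed top, 15.5 mm above this point; open lower edge 15.5 mm below. Locked on, this point lies 2.5 mm below the neck's origin on its axis, x along the neck's x, lower edge 12 mm off the shoulder
- cap: the same cap; origin at the centre of its lower edge. Two bayonet lugs: locked, a 4 N spring pushes it out against ledges and catch teeth 3.5 mm deep bar it from turning or coming off. Pushed in 4 to 6 mm (7 to 9 N; hard stop at 6.2 mm) it turns anticlockwise seen on its top (positive about the neck's z) with little torque; clockwise meets a stop
- cap_disc (a joint): travel of the sprung sealing disc inside the cap, m: 0 with the cap locked on, 0.0062 pushed fully in, -0.002 with the cap off. Lugs are free when the cap has turned 40 to 135 degrees (aim for 75); then let it rise and draw it off straight along the axis, clear after 20 mm. Side play on the neck 1.5 mm; squeezing the skirt with 30 to 40 N does no harm
- tray_floor (a point): centre of the upper face of the floor of the stainless drip tray, 4 mm above the bench; z up. Inside 192 mm along its x by 162 mm along its y; rim 14 mm above this point, walls 4 mm; fixed to the bench
- mould_center (a point): centre of the dark hexagonal plaster mould with two tan straps, 116 mm across, 160 mm tall, standing loose on the bench, to be left alone
- jar_center (a point): centre of an amber glaze jar with black lid, 64 mm across, 85 mm tall, standing loose on the bench, to be left alone
- cutter_center (a point): centre of a purple hexagonal clay cutter, an open ring 78 mm across the flats and 14 mm tall, lying loose on the bench, to be left alone

How it is judged:
By the outcome, as a careful person would: the job done as asked, in the order asked, and still so for the second after the job is handed in, with the robot touching nothing.
It also fails if it takes over 42 s, if anything falls off the work surface, if the arm or the gripper's body presses on something with over 40 N, if the wrist force passes 120 N, or if a joint passes its speed limit or range.

## Working session

There is one attempt and no reset: what is moved stays moved. The work goes in short steps, Python scripts to look and compute and a tool call to move; the robot and the scene stay as the last step left them, time stands still between calls to the robot, and variables do not carry over. Pictures are saved under pics/ and viewed, at most 10 in all, crops included, and the job is handed in when it is done.

Besides the shell and the picture viewer there is one more tool, called after "Request:" as name(argument=value, ...) on one line, values as JSON. drive_tool: Moves the arm, as the interface text tells. Its arguments: {"type":"object","properties":{"motion":{"type":"array"}},"required":["motion"]}

```bash
mkdir -p pics; ls; python3 - <<'E'
from cell import *
import cv2,numpy as np
np.set_printoptions(precision=4,suppress=True)
s=get_state();print(s)
for n in("scene","top"):
    im=snapshot(n);cv2.imwrite(f"pics/{n}0.png",im[:,:,::-1]);c=get_calibration(n);print(n,c)
print(get_calibration("wrist"))
E
```

```text
pics
{'clock': 0.0, 'q': array([-74.2775,  20.2632,  93.6277,  -0.0002,  66.1883,  -0.1366]), 'joint_velocities': array([ 0.0196, -0.049 , -0.1091,  0.0381,  0.0158,  0.0775]), 'joint_efforts': array([  0.0004, -59.3846, -33.4214,   0.0698,   0.0233,  -0.0001]), 'tcp_pos': array([ 0.1707, -0.6007,  0.2139]), 'tcp_rot': array([[ 0.9619,  0.2733, -0.0004],
       [ 0.2733, -0.9619,  0.0013],
       [ 0.    , -0.0014, -1.    ]]), 'wrist_force': array([0.0603, 0.3622, 0.6421]), 'moment': array([ 0.0711,  0.0264, -0.0282]), 'finger_force': 0.0, 'grip_width': 0.09209770688743842}
scene {'K': array([[374.8154,   0.    , 255.491 ],
       [  0.    , 374.8154, 192.2472],
       [  0.    ,   0.    ,   1.    ]]), 'pose': array([[-0.6033, -0.6816,  0.4142,  0.9183],
       [ 0.7974, -0.5237,  0.2998,  0.3055],
       [ 0.0126,  0.5111,  0.8594,  0.9629],
       [ 0.    ,  0.    ,  0.    ,  1.    ]])}
top {'K': array([[418.2354,   0.    , 255.2204],
       [  0.    , 418.2354, 194.9719],
       [  0.    ,   0.    ,   1.    ]]), 'pose': array([[ 0.0232,  0.9827, -0.1837,  0.3575],
       [-0.9997,  0.0206, -0.0157, -0.0171],
       [-0.0117,  0.184 ,  0.9829,  1.0996],
       [ 0.    ,  0.    ,  0.    ,  1.    ]])}
{'K': array([[297.3186,   0.    , 253.9464],
       [  0.    , 297.3186, 197.9307],
       [  0.    ,   0.    ,   1.    ]]), 'tool_from_camera': array([[ 0.    ,  0.9723,  0.2339,  0.0648],
       [ 1.    , -0.0001,  0.0005,  0.0002],
       [ 0.0005,  0.2339, -0.9723, -0.1705],
       [ 0.    ,  0.    ,  0.    ,  1.    ]])}
```

```bash
python3 -c "
import cv2;a=cv2.imread('pics/scene0.png');b=cv2.imread('pics/top0.png')
cv2.imwrite('pics/both0.png',cv2.resize(cv2.vconcat([a,b]),None,fx=.78,fy=.78) if 0 else cv2.resize(cv2.hconcat([a,b]),(800,300)))"
```

```text
(no output)
```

View pics/scene0.png

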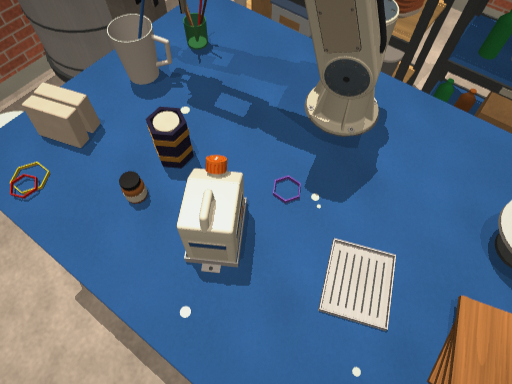

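View pics/top0.png

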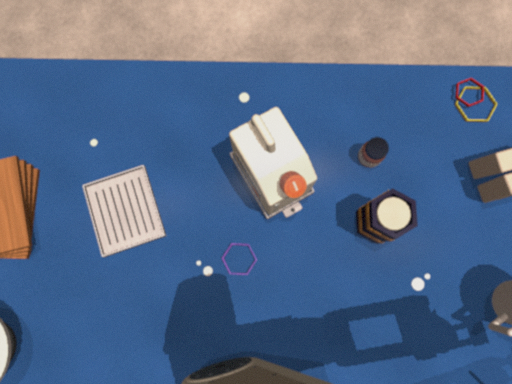

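```bash
cat > h.py <<'E'
from cell import *
import cv2,numpy as np
np.set_printoptions(precision=4,suppress=True)
def ray(n,u,v,st=None):
    c=get_calibration(n);K=c["K"];x=(u-K[0,2])/K[0,0];y=(v-K[1,2])/K[1,1]
    if n=="wrist":
        r=np.hypot(x,y);k=np.sin(r)/max(r,1e-9);d=np.array([x*k,-y*k,-np.cos(r)])
        T=np.eye(4);T[:3,:3]=st["tcp_rot"];T[:3,3]=st["tcp_pos"];P=T@c["tool_from_camera"]
    else: d=np.array([x,-y,-1.]);P=c["pose"]
    d=P[:3,:3]@d;return P[:3,3],d/np.linalg.norm(d)
def onz(n,u,v,z,st=None):
    o,d=ray(n,u,v,st);return o+d*(z-o[2])/d[2]
def tri(*rs):
    A=0;b=0
    for o,d in rs:
        M=np.eye(3)-np.outer(d,d);A=A+M;b=b+M@o
    p=np.linalg.solve(A,b);return p,[np.linalg.norm((np.eye(3)-np.outer(d,d))@(p-o)) for o,d in rs]
def hsv(im): return cv2.cvtColor(im,cv2.COLOR_RGB2HSV)
def big(m):
    cs,_=cv2.findContours(m,cv2.RETR_EXTERNAL,cv2.CHAIN_APPROX_NONE);return max(cs,key=cv2.contourArea)
def cen(c):
    m=cv2.moments(c);return m["m10"]/m["m00"],m["m01"]/m["m00"]
E
python3 - <<'E'
from h import *
rs=[]
for n,box in(("scene",(150,140,260,210)),("top",(260,150,330,215))):
    im=cv2.imread(f"pics/{n}0.png")[:,:,::-1].copy();H=hsv(im)
    m=((H[...,0]<15)&(H[...,1]>150)&(H[...,2]>90)).astype(np.uint8)*255
    x0,y0,x1,y1=box;k=np.zeros_like(m);k[y0:y1,x0:x1]=255
    c=big(m&k);u=cen(c);print(n,u,cv2.boundingRect(c),cv2.contourArea(c));rs.append(ray(n,*u))
print("cap",tri(*rs))
im=cv2.imread("pics/top0.png")[:,:,::-1].copy()
# tray corners (rim outer z=.018)
q=[onz("top",u,v,.018) for u,v in((83,185),(143,167),(164,236),(104,256))]
q2=[onz("scene",u,v,.018) for u,v in((334,239),(396,256),(388,328),(320,309))]
for q in(q,q2): print(np.array(q)[:,:2],np.mean(q,0),[np.linalg.norm(q[i]-q[(i+1)%4]) for i in range(4)])
print("handle",onz("top",257,117,.246),onz("top",271,148,.246))
print("mould",onz("top",393,214,.16),"jar",onz("top",375,148,.085))
g=np.mgrid[0:1,0:1]
crop=cv2.resize(im[95:225,215:330],None,fx=5,fy=4.6,interpolation=cv2.INTER_CUBIC)
cv2.imwrite("pics/crop1.png",crop[:,:,::-1])
E
```

```text
scene (215.96210957501276, 164.27598566308242) (206, 155, 21, 19) 325.5
top (294.7092963533641, 186.4904982023626) (284, 176, 22, 22) 324.5
cap (array([ 0.546 , -0.0881,  0.1991]), [np.float64(0.0009521731483564414), np.float64(0.0009521731483565295)])
[[0.577  0.4582]
 [0.6294 0.3019]
 [0.4466 0.234 ]
 [0.3918 0.3854]] [0.5112 0.3449 0.018 ] [np.float64(0.16483668528362658), np.float64(0.19503600524299863), np.float64(0.1610261250759938), np.float64(0.1989524523936136)]
[[0.4507 0.2363]
 [0.3921 0.394 ]
 [0.5725 0.4616]
 [0.6341 0.306 ]] [0.5124 0.3495 0.018 ] [np.float64(0.16830178342092425), np.float64(0.19268387100908196), np.float64(0.1672924553434682), np.float64(0.19622543234154802)]
handle [ 0.6877 -0.0033  0.246 ] [ 0.619  -0.0345  0.246 ]
mould [ 0.4959 -0.3141  0.16  ] jar [ 0.6735 -0.299   0.085 ]
```

View pics/crop1.png

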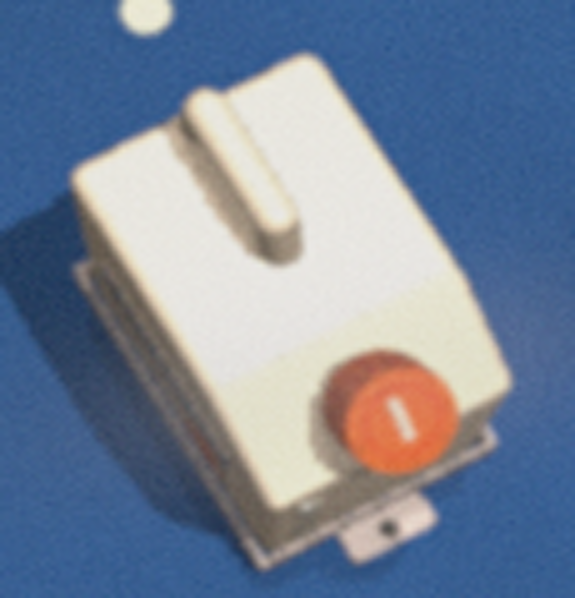

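```bash
python3 - <<'E'
from h import *
P=[onz("top",*p,.205)[:2] for p in((230,133),(280,108),(259,178.7),(306,152.6))]
print(P);f=lambda a,b:(np.degrees(np.arctan2(*(b-a)[::-1])),np.linalg.norm(b-a))
print(f(P[1],P[0]),f(P[3],P[2]),f(P[2],P[0]),f(P[3],P[1]))
E
```

```text
[array([0.6647, 0.057 ]), array([ 0.726 , -0.0542]), array([ 0.5611, -0.0102]), array([ 0.6225, -0.113 ])]
(np.float64(118.8843070743651), np.float64(0.12698203503432381)) (np.float64(120.83552777408916), np.float64(0.11973915518088608)) (np.float64(32.981737596208085), np.float64(0.12345302886394233)) (np.float64(29.61032586275769), np.float64(0.11907008478940692))
```

Request:
drive_tool(motion=[{"tz": 40}, {"tz": 40, "tx": 10, "ty": 15}, {"tz": 30, "tx": 22, "ty": 33}, {"tx": 24, "ty": 36}, {"tx": 24, "ty": 36}, {"tx": 24, "ty": 36}, {"tx": 24, "ty": 36}, {"tx": 24, "ty": 36}, {"tx": 24, "ty": 36}, {"tx": 24, "ty": 36}, {"tx": 24, "ty": 36}, {"tx": 24, "ty": 36}, {"tx": 24, "ty": 36}, {"tx": 24, "ty": 36, "spin": 0.08}, {"tx": 24, "ty": 36, "spin": 0.08}, {"tx": 24, "ty": 30}, {"tx": 20, "ty": 10}, {"tx": 10}, {}])

```text
invalid input at $.motion[0]: expected keys tx, ty, tz, spin, fingers
```

Request:
drive_tool(motion=[{"tx": 0, "ty": 0, "tz": 40, "spin": 0, "fingers": 91.9}, {"tx": 10, "ty": 15, "tz": 40, "spin": 0, "fingers": 91.9}, {"tx": 22, "ty": 33, "tz": 20, "spin": 0, "fingers": 91.9}, {"tx": 24, "ty": 36, "tz": 0, "spin": 0, "fingers": 91.9}, {"tx": 24, "ty": 36, "tz": 0, "spin": 0, "fingers": 91.9}, {"tx": 24, "ty": 36, "tz": 0, "spin": 0, "fingers": 91.9}, {"tx": 24, "ty": 36, "tz": 0, "spin": 0, "fingers": 91.9}, {"tx": 24, "ty": 36, "tz": 0, "spin": 0, "fingers": 91.9}, {"tx": 24, "ty": 36, "tz": 0, "spin": 0, "fingers": 91.9}, {"tx": 24, "ty": 36, "tz": 0, "spin": 0, "fingers": 91.9}, {"tx": 24, "ty": 36, "tz": 0, "spin": 0, "fingers": 91.9}, {"tx": 24, "ty": 36, "tz": 0, "spin": 0.08, "fingers": 91.9}, {"tx": 24, "ty": 36, "tz": 0, "spin": 0.08, "fingers": 91.9}, {"tx": 24, "ty": 36, "tz": 0, "spin": 0.08, "fingers": 91.9}, {"tx": 24, "ty": 30, "tz": 0, "spin": 0, "fingers": 91.9}, {"tx": 20, "ty": 30, "tz": 0, "spin": 0, "fingers": 91.9}, {"tx": 0, "ty": 5, "tz": 0, "spin": 0, "fingers": 91.9}, {"tx": 0, "ty": 0, "tz": 0, "spin": 0, "fingers": 91.9}])

```text
clock: 1.9
tcp_pos: [0.5105, -0.0914, 0.3141]
tcp_rot: [[0.868, 0.496, -0.001], [0.496, -0.868, 0.0], [-0.001, -0.001, -1.0]]
wrist_force: [0.2, -0.9, -0.4]
grip_width: 0.0918
finger_force: 0.0
```

```bash
python3 - <<'E'
from h import *
s=get_state();im=snapshot("wrist");cv2.imwrite("pics/w1.png",im[:,:,::-1]);np.save("w1.npy",[s["tcp_pos"],*s["tcp_rot"]])
print(s["clock"],s["tcp_pos"],s["q"],s["tcp_rot"])
H=hsv(im);m=((H[...,0]<15)&(H[...,1]>150)&(H[...,2]>90)).astype(np.uint8)*255
c=big(m);print(cen(c),cv2.boundingRect(c),onz("wrist",*cen(c),.2,s))
E
```

```text
1.9 [ 0.5105 -0.0914  0.3141] [-10.3123   5.789   99.37    -0.0128  74.915   49.9592] [[ 0.8684  0.4959 -0.0013]
 [ 0.4959 -0.8684  0.    ]
 [-0.0011 -0.0007 -1.    ]]
(267.22510980966325, 156.79319180087847) (239, 125, 57, 62) [ 0.5488 -0.0842  0.2   ]
```

View pics/w1.png

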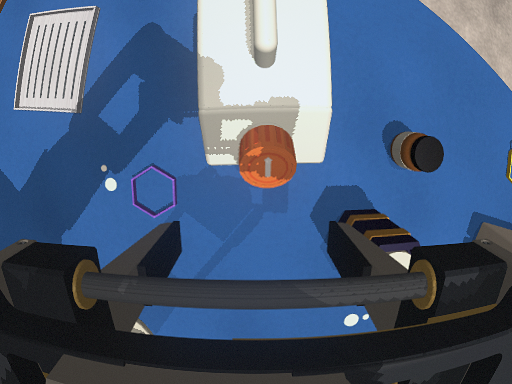

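```bash
python3 - <<'E'
from h import *
a=np.load("w1.npy");s=dict(tcp_pos=a[0],tcp_rot=a[1:])
rs=[ray("scene",215.96,164.28),ray("top",294.71,186.49),ray("wrist",267.2,156.8,s)]
print("sil",tri(*rs),tri(rs[0],rs[2]),tri(rs[1],rs[2]))
for n,f in(("top","top0"),("wrist","w1"),("scene","scene0")):
    im=cv2.imread(f"pics/{f}.png")[:,:,::-1].copy();H=hsv(im)
    x,y={"top":(294,186),"wrist":(267,157),"scene":(216,164)}[n]
    w=35 if n=="wrist" else 13
    V=H[y-w:y+w,x-w:x+w];o=(V[...,0]<15)&(V[...,1]>130)
    print(n,np.percentile(V[...,2][o],[5,20,40,60,80,95]))
    t,_=cv2.threshold(V[...,2][o],0,255,cv2.THRESH_OTSU)
    m=(o&(V[...,2]>t)).astype(np.uint8)*255;m=cv2.morphologyEx(m,cv2.MORPH_CLOSE,np.ones((7,7)) if w>20 else np.ones((3,3)));c=big(m);e=cv2.fitEllipse(cv2.convexHull(c));print(t,(e[0][0]+x-w,e[0][1]+y-w),e[1:],cv2.contourArea(c))
for A,B in(((202,107),(330,108)),((264,12),(264,58))):
    z=.205 if A[0]==202 else .246
    p,q=onz("wrist",*A,z,s),onz("wrist",*B,z,s);print(p,q,np.linalg.norm(p-q),np.degrees(np.arctan2(*(p-q)[1::-1])))
im=cv2.imread("pics/w1.png")[115:200,225:310]
cv2.imwrite("pics/crop2.png",cv2.resize(im,(595,595),interpolation=cv2.INTER_NEAREST))
E
```

```text
sil (array([ 0.5471, -0.0864,  0.2006]), [np.float64(0.0007667437268934633), np.float64(0.0025646419323283086), np.float64(0.0028451610691206325)]) (array([ 0.5491, -0.0836,  0.2063]), [np.float64(1.974016664953298e-05), np.float64(1.9740166649728438e-05)]) (array([ 0.5482, -0.0873,  0.1908]), [np.float64(0.0023340542572323456), np.float64(0.002334054257232328)])
top [175.15 210.6  221.   223.   224.   226.  ]
201.0 (295.2670021057129, 185.76042461395264) ((20.282461166381836, 23.185344696044922), 48.41930389404297) 339.5
wrist [130. 143. 151. 154. 184. 227.]
183.0 (262.3875541687012, 174.48226165771484) ((23.6805419921875, 50.44646072387695), 103.01358032226562) 532.0
scene [126.8 163.  180.  194.8 224.  233. ]
187.0 (215.6633815765381, 163.66957187652588) ((18.088041305541992, 25.410518646240234), 88.13380432128906) 175.5
[ 0.5602 -0.0069  0.205 ] [ 0.6201 -0.1117  0.205 ] 0.1207491008484714 119.75332904575484
[ 0.6557 -0.0178  0.246 ] [ 0.6202 -0.038   0.246 ] 0.04083013227696869 29.494328869803162
```

View pics/crop2.png

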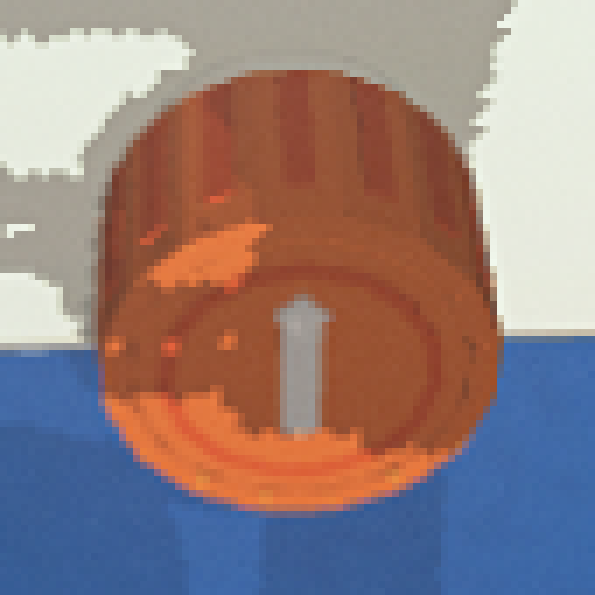

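Request:
drive_tool(motion=[{"tx": 20, "ty": 4, "tz": -20, "spin": 0, "fingers": 91.9}, {"tx": 18, "ty": 4, "tz": -24, "spin": 0, "fingers": 91.9}, {"tx": 0, "ty": 0, "tz": 0, "spin": 0, "fingers": 91.9}, {"tx": 0, "ty": 0, "tz": 0, "spin": 0, "fingers": 91.9}])

```text
clock: 2.35
tcp_pos: [0.5478, -0.0853, 0.2704]
tcp_rot: [[0.87, 0.493, -0.002], [0.493, -0.87, -0.0], [-0.002, -0.001, -1.0]]
wrist_force: [-0.9, -0.9, -0.2]
grip_width: 0.0918
finger_force: 0.0
```

```bash
python3 - <<'E'
from h import *
s=get_state();im=snapshot("wrist");cv2.imwrite("pics/w2.png",im[:,:,::-1]);np.save("w2.npy",[s["tcp_pos"],*s["tcp_rot"]])
print(s["clock"],s["tcp_pos"])
H=hsv(im);m=((H[...,0]<15)&(H[...,1]>150)&(H[...,2]>90)).astype(np.uint8)*255
c=big(m);u=cen(c);b=cv2.boundingRect(c);print(u,b)
x,y=int(u[0])-60,int(u[1])-60;print(x,y)
cv2.imwrite("pics/crop3.png",cv2.resize(im[y:y+120,x:x+120,::-1],(600,600),interpolation=cv2.INTER_NEAREST))
E
```

```text
2.35 [ 0.5478 -0.0853  0.2704]
(252.5125369738339, 204.88031854379977) (220, 170, 66, 69)
192 144
```

View pics/crop3.png

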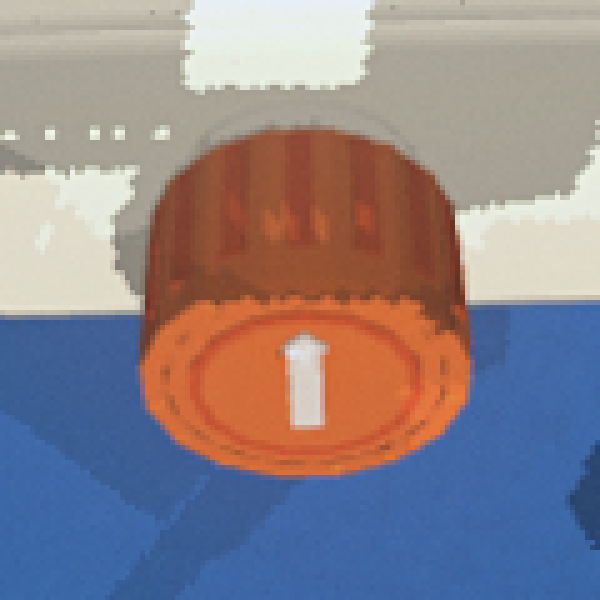

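```bash
python3 - <<'E'
from h import *
S=[]
for k in(1,2):
    a=np.load(f"w{k}.npy");S.append(dict(tcp_pos=a[0],tcp_rot=a[1:]))
r1=ray("wrist",268.1,167.9,S[0]);r2=ray("wrist",253.2,220.4,S[1]);r3=ray("top",295.2,185.8)
y=np.radians(30);n=np.array([-np.sin(np.radians(35))*np.cos(y),-np.sin(np.radians(35))*np.sin(y),np.cos(np.radians(35))])
for q in((r1,r2),(r1,r2,r3),(r2,r3)):
    t,e=tri(*q);print(t,e,"centre",t-.0155*n)
for z in(.21,.215,.22): print(z,r2[0]+r2[1]*(z-r2[0][2])/r2[1][2])
print(n, "range",np.linalg.norm(tri(r1,r2)[0]-r2[0]))
E
```

```text
[ 0.5417 -0.0881  0.2193] [np.float64(0.00010494443183508863), np.float64(0.00010494443183506371)] centre [ 0.5494 -0.0837  0.2066]
[ 0.5426 -0.0877  0.2238] [np.float64(0.0005050281569672859), np.float64(0.0004654170846869032), np.float64(0.0004232948427759154)] centre [ 0.5503 -0.0832  0.2111]
[ 0.5429 -0.0877  0.2235] [np.float64(0.00035547474305071156), np.float64(0.0003554747430506878)] centre [ 0.5506 -0.0832  0.2108]
0.21 [ 0.539  -0.0894  0.21  ]
0.215 [ 0.5404 -0.0887  0.215 ]
0.22 [ 0.5419 -0.0879  0.22  ]
[-0.4967 -0.2868  0.8192] range 0.2328267134282272
```

Request:
drive_tool(motion=[{"tx": 0, "ty": 0, "tz": -25, "spin": 0, "fingers": 91.9}, {"tx": 0, "ty": 1, "tz": -25, "spin": 0, "fingers": 80}, {"tx": 0, "ty": 0, "tz": -16, "spin": 0, "fingers": 70}, {"tx": 0, "ty": 0, "tz": 0, "spin": 0, "fingers": 40}, {"tx": 0, "ty": 0, "tz": 0, "spin": 0, "fingers": 40}, {"tx": 0, "ty": 0, "tz": 0, "spin": 0, "fingers": 40}, {"tx": 0, "ty": 0, "tz": 0, "spin": 0, "fingers": 40}, {"tx": 0, "ty": 0, "tz": 0, "spin": 0, "fingers": 40}])

```text
clock: 3.2
tcp_pos: [0.5494, -0.0834, 0.2058]
tcp_rot: [[0.869, 0.494, 0.002], [0.494, -0.869, -0.0], [0.001, 0.001, -1.0]]
wrist_force: [-0.6, 0.5, 5.0]
grip_width: 0.0506
finger_force: 30.0
```

Request:
drive_tool(motion=[{"tx": 0.9, "ty": 0.5, "tz": -1.5, "spin": 0, "fingers": 40}, {"tx": 0.9, "ty": 0.5, "tz": -1.5, "spin": 0, "fingers": 40}, {"tx": 0.9, "ty": 0.5, "tz": -1.5, "spin": 0, "fingers": 40}, {"tx": 0, "ty": 0, "tz": 0, "spin": 0, "fingers": 40}, {"tx": 0, "ty": 0, "tz": 0, "spin": 0, "fingers": 40}])

```text
clock: 3.7
tcp_pos: [0.5519, -0.0818, 0.2009]
tcp_rot: [[0.869, 0.494, 0.001], [0.494, -0.869, -0.0], [0.001, 0.001, -1.0]]
wrist_force: [-1.7, 0.8, 8.8]
grip_width: 0.0506
finger_force: 30.0
```

Request:
drive_tool(motion=[{"tx": 0, "ty": 0, "tz": 0, "spin": 0.05, "fingers": 40}, {"tx": 0, "ty": 0, "tz": 0, "spin": 0.05, "fingers": 40}, {"tx": 0, "ty": 0, "tz": 0, "spin": 0.05, "fingers": 40}, {"tx": 0, "ty": 0, "tz": 0, "spin": 0.05, "fingers": 40}, {"tx": 0, "ty": 0, "tz": 0, "spin": 0, "fingers": 40}])

```text
clock: 4.2
tcp_pos: [0.5513, -0.0823, 0.201]
tcp_rot: [[0.753, 0.658, -0.0], [0.658, -0.753, -0.001], [-0.001, 0.001, -1.0]]
wrist_force: [-5.2, -1.8, 9.3]
grip_width: 0.0505
finger_force: 29.9
```

```bash
cat > look.py <<'E'
from h import *
import sys
s=get_state();im=snapshot("wrist");np.save("w.npy",[s["tcp_pos"],*s["tcp_rot"]]);cv2.imwrite(f"pics/{sys.argv[1]}.png",im[:,:,::-1])
print(s["clock"],s["tcp_pos"],s["wrist_force"],s["moment"],s["grip_width"],s["q"])
# arrow: light grey blob inside orange area
H=hsv(im);o=((H[...,0]<15)&(H[...,1]>140)&(H[...,2]>80)).astype(np.uint8)*255
c=big(o);hull=cv2.convexHull(c);k=np.zeros_like(o);cv2.drawContours(k,[hull],-1,255,-1);k=cv2.erode(k,np.ones((9,9)))
w=((H[...,1]<90)&(H[...,2]>100)).astype(np.uint8)*255&k
c=big(w);print("cap",cen(hull),"arrow",cen(c),cv2.contourArea(c),cv2.minAreaRect(c),cv2.fitLine(c,cv2.DIST_L2,0,.01,.01).ravel())
E
python3 look.py a1
```

```text
4.2 [ 0.5513 -0.0823  0.201 ] [-5.2395 -1.8113  9.3009] [-0.5872  0.8548 -0.0615] 0.050459253054622094 [ -8.6015  15.0415 102.7551  -0.0765  62.2067  40.2586]
cap (253.7285699853513, 234.86957619841388) arrow (253.92639327024182, 257.83070452155624) 158.5 ((253.5, 258.0), (20.0, 11.0), 90.0) [  0.0466   0.9989 253.8868 257.9245]
```

Request:
drive_tool(motion=[{"tx": 0, "ty": 0, "tz": 0, "spin": 0.05, "fingers": 40}, {"tx": 0, "ty": 0, "tz": 0, "spin": 0.05, "fingers": 40}, {"tx": 0, "ty": 0, "tz": 0, "spin": 0.05, "fingers": 40}, {"tx": 0, "ty": 0, "tz": 0, "spin": 0.05, "fingers": 40}, {"tx": 0, "ty": 0, "tz": 0, "spin": 0.05, "fingers": 40}, {"tx": 0, "ty": 0, "tz": 0, "spin": 0, "fingers": 40}])

```text
clock: 4.85
tcp_pos: [0.5517, -0.0833, 0.2018]
tcp_rot: [[0.566, 0.824, 0.001], [0.824, -0.566, -0.003], [-0.002, 0.003, -1.0]]
wrist_force: [-7.0, -7.1, 15.8]
grip_width: 0.0504
finger_force: 29.9
```

```bash
python3 look.py a2
```

```text
4.85 [ 0.5517 -0.0833  0.2018] [-6.9657 -7.1194 15.8384] [-1.3871  0.9997 -0.1951] 0.050374952801931876 [ -8.6408  14.9981 102.7022  -0.1813  62.2171  25.9423]
cap (253.73161088867062, 235.10558787237792) arrow (253.99587203302372, 257.8565531475748) 161.5 ((254.0, 258.0), (20.0, 12.0), 90.0) [  0.0296   0.9996 254.0943 258.2642]
```

View pics/a2.png

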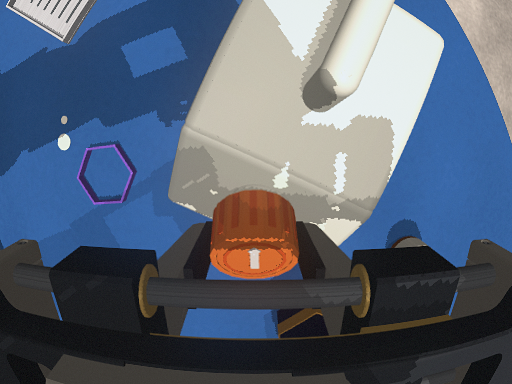

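Request:
drive_tool(motion=[{"tx": 0, "ty": 0, "tz": 0, "spin": 0, "fingers": 70}, {"tx": 0, "ty": 0, "tz": 0, "spin": 0, "fingers": 70}, {"tx": 0, "ty": 0, "tz": 0, "spin": 0, "fingers": 70}])

```text
clock: 5.2
tcp_pos: [0.5513, -0.0815, 0.1997]
tcp_rot: [[0.568, 0.823, -0.001], [0.823, -0.568, 0.0], [-0.0, -0.001, -1.0]]
wrist_force: [0.1, 1.1, -0.9]
grip_width: 0.0696
finger_force: 0.0
```

```bash
python3 look.py a3; python3 - <<'E'
from h import *
im=cv2.imread("pics/a3.png");cv2.imwrite("pics/crop4.png",cv2.resize(im[170:300,190:320],(600,600),interpolation=cv2.INTER_NEAREST))
E
```

```text
5.2 [ 0.5513 -0.0815  0.1997] [ 0.1135  1.0509 -0.9319] [-0.0531 -0.0873 -0.0004] 0.06961376902903223 [ -8.5704  15.1281 102.8124   0.0158  62.0926  26.0251]
cap (256.769484028249, 238.62439367664427) arrow (249.64431486880466, 261.6180758017493) 171.5 ((250.15383911132812, 261.7692565917969), (23.926164627075195, 10.590270042419434), 78.69007110595703) [  0.1921   0.9814 249.7368 262.193 ]
```

View pics/crop4.png

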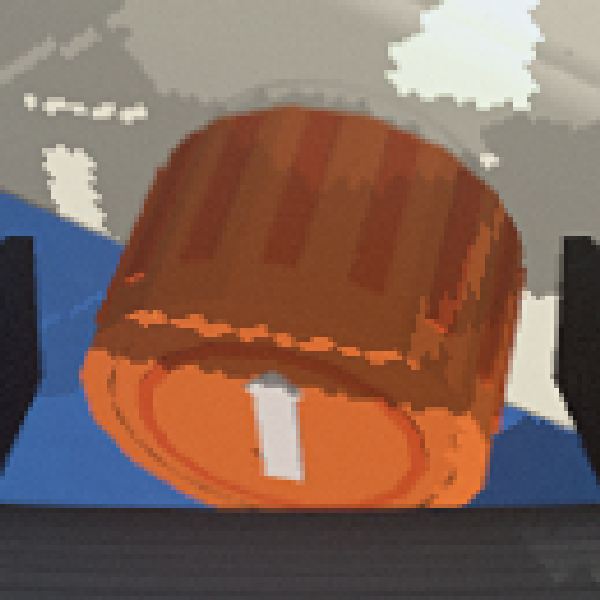

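```bash
cat >> h.py <<'E'
Y=np.radians(29.8);C,S=np.cos(np.radians(35)),np.sin(np.radians(35))
N=np.array([-S*np.cos(Y),-S*np.sin(Y),C]);X=np.array([C*np.cos(Y),C*np.sin(Y),S]);YY=np.cross(N,X)
def alpha(a,b,st,T=np.array([.542,-.088,.2205])):
    p=[]
    for u in(a,b):
        o,d=ray("wrist",*u,st);p.append(o+d*(N@(T-o))/(N@d))
    v=p[1]-p[0];return np.degrees(np.arctan2(v@YY,v@X)),np.linalg.norm(v),(p[0]+p[1])/2
E
python3 - <<'E'
from h import *
a=np.load("w.npy");s=dict(tcp_pos=a[0],tcp_rot=a[1:])
print(alpha((251.75,273.6),(248.5,252.3),s))
a=np.load("w2.npy");s=dict(tcp_pos=a[0],tcp_rot=a[1:])
print(alpha((192+61.4,144+86),(192+60.7,144+66.5),s))
E
```

```text
(np.float64(25.636242535984998), np.float64(0.021786885260744165), array([ 0.5452, -0.0863,  0.223 ]))
(np.float64(0.8741308482747139), np.float64(0.025208968139111988), array([ 0.5417, -0.0876,  0.2204]))
```

Request:
drive_tool(motion=[{"tx": -1, "ty": -1, "tz": 2.5, "spin": -0.1, "fingers": 75}, {"tx": -1, "ty": -1, "tz": 2.5, "spin": -0.1, "fingers": 75}, {"tx": 0, "ty": 0, "tz": 0, "spin": -0.1, "fingers": 75}, {"tx": 0, "ty": 0, "tz": 0, "spin": -0.1, "fingers": 60}, {"tx": 0, "ty": 0, "tz": 0, "spin": 0, "fingers": 40}, {"tx": 0, "ty": 0, "tz": 0, "spin": 0, "fingers": 40}, {"tx": 0, "ty": 0, "tz": 0, "spin": 0, "fingers": 40}, {"tx": 0, "ty": 0, "tz": 0, "spin": 0, "fingers": 40}])

```text
clock: 6.05
tcp_pos: [0.5496, -0.0838, 0.2049]
tcp_rot: [[0.843, 0.538, 0.0], [0.538, -0.843, -0.0], [-0.0, 0.0, -1.0]]
wrist_force: [0.5, -0.2, -2.3]
grip_width: 0.0506
finger_force: 30.0
```

Request:
drive_tool(motion=[{"tx": 0.9, "ty": 0.5, "tz": -1.5, "spin": 0, "fingers": 40}, {"tx": 0.9, "ty": 0.5, "tz": -1.5, "spin": 0, "fingers": 40}, {"tx": 0.9, "ty": 0.5, "tz": -1.5, "spin": 0, "fingers": 40}, {"tx": 0, "ty": 0, "tz": 0, "spin": 0, "fingers": 40}])

```text
clock: 6.45
tcp_pos: [0.5512, -0.0829, 0.2023]
tcp_rot: [[0.843, 0.538, -0.002], [0.538, -0.843, -0.001], [-0.002, 0.0, -1.0]]
wrist_force: [-10.6, -3.6, 21.0]
grip_width: 0.0505
finger_force: 30.1
```

Request:
drive_tool(motion=[{"tx": -0.9, "ty": -0.5, "tz": 1.5, "spin": 0, "fingers": 40}, {"tx": 0, "ty": 0, "tz": 0, "spin": 0, "fingers": 40}])

```text
clock: 6.65
tcp_pos: [0.5508, -0.0831, 0.2029]
tcp_rot: [[0.843, 0.537, -0.0], [0.537, -0.843, -0.001], [-0.001, 0.0, -1.0]]
wrist_force: [-3.4, -3.6, 6.1]
grip_width: 0.0505
finger_force: 30.0
```

Request:
drive_tool(motion=[{"tx": 0, "ty": 0, "tz": 0, "spin": 0.06, "fingers": 40}, {"tx": 0, "ty": 0, "tz": 0, "spin": 0.06, "fingers": 40}, {"tx": 0, "ty": 0, "tz": 0, "spin": 0.06, "fingers": 40}, {"tx": 0, "ty": 0, "tz": 0, "spin": 0.06, "fingers": 40}, {"tx": 0, "ty": 0, "tz": 0, "spin": 0.06, "fingers": 40}, {"tx": 0, "ty": 0, "tz": 0, "spin": 0.06, "fingers": 40}, {"tx": 0, "ty": 0, "tz": 0, "spin": 0.06, "fingers": 40}, {"tx": 0, "ty": 0, "tz": 0, "spin": 0, "fingers": 40}])

```text
clock: 7.45
tcp_pos: [0.5506, -0.0842, 0.2035]
tcp_rot: [[0.549, 0.836, -0.001], [0.836, -0.549, -0.003], [-0.003, 0.001, -1.0]]
wrist_force: [-8.3, -7.8, 15.1]
grip_width: 0.051
finger_force: 30.1
```

Request:
drive_tool(motion=[{"tx": 0, "ty": 0, "tz": 0, "spin": 0, "fingers": 70}, {"tx": 0, "ty": 0, "tz": 0, "spin": 0, "fingers": 75}, {"tx": 0, "ty": 0, "tz": 0, "spin": 0, "fingers": 75}])

```text
clock: 7.75
tcp_pos: [0.5513, -0.0825, 0.2019]
tcp_rot: [[0.551, 0.834, -0.0], [0.834, -0.551, 0.0], [0.0, -0.0, -1.0]]
wrist_force: [-0.1, -0.1, 0.1]
grip_width: 0.0724
finger_force: 0.0
```

```bash
python3 look.py a4; python3 - <<'E'
from h import *
im=cv2.imread("pics/a4.png");cv2.imwrite("pics/crop5.png",cv2.resize(im[170:300,190:320],(600,600),interpolation=cv2.INTER_NEAREST))
E
```

```text
7.75 [ 0.5513 -0.0825  0.2019] [-0.1208 -0.1274  0.1349] [-0.0391 -0.0191 -0.0225] 0.07238082342928173 [ -8.6754  14.9937 102.6972   0.0256  62.3233  24.761 ]
cap (254.17360676268004, 241.7107075767063) arrow (244.96496815286625, 266.22823779193203) 157.0 ((245.49258422851562, 266.32427978515625), (28.284616470336914, 8.232090950012207), 50.710594177246094) [  0.6603   0.751  245.0741 266.1482]
```

View pics/crop5.png

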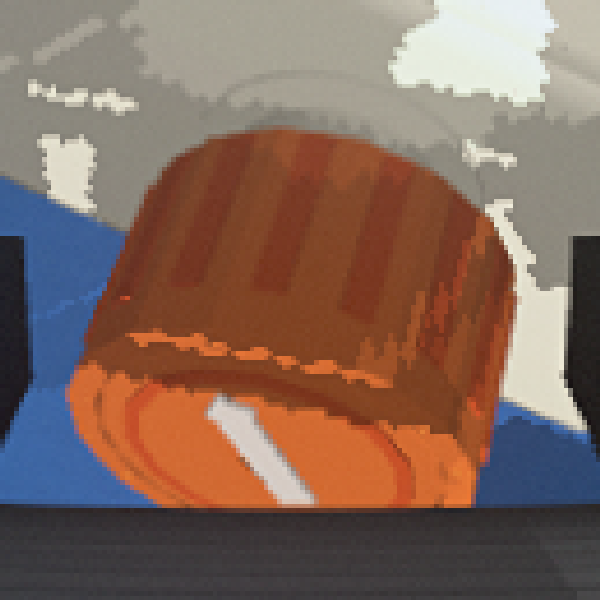

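```bash
python3 - <<'E'
from h import *
a=np.load("w.npy");s=dict(tcp_pos=a[0],tcp_rot=a[1:])
k=130/600
for dz in(0,.003,.006):print(alpha((190+300*k,170+503*k),(190+220*k,170+408*k),s,np.array([.542,-.088,.2205])+dz*N))
E
```

```text
(np.float64(50.171805153316356), np.float64(0.021626253011152344), array([ 0.5393, -0.0925,  0.2173]))
(np.float64(50.17180515331648), np.float64(0.020863546007024617), array([ 0.5409, -0.0903,  0.2227]))
(np.float64(50.17180515331637), np.float64(0.02010083900289689), array([ 0.5426, -0.088 ,  0.2282]))
```

Request:
drive_tool(motion=[{"tx": -1.2, "ty": -0.8, "tz": 2, "spin": -0.12, "fingers": 75}, {"tx": -1.2, "ty": -0.8, "tz": 2, "spin": -0.12, "fingers": 75}, {"tx": 0, "ty": 0, "tz": 0, "spin": -0.12, "fingers": 75}, {"tx": 0, "ty": 0, "tz": 0, "spin": 0, "fingers": 40}, {"tx": 0, "ty": 0, "tz": 0, "spin": 0, "fingers": 40}, {"tx": 0, "ty": 0, "tz": 0, "spin": 0, "fingers": 40}, {"tx": 0, "ty": 0, "tz": 0, "spin": 0, "fingers": 40}, {"tx": 0, "ty": 0, "tz": 0, "spin": 0, "fingers": 40}])

```text
clock: 8.6
tcp_pos: [0.5488, -0.0842, 0.206]
tcp_rot: [[0.809, 0.587, -0.0], [0.587, -0.809, 0.0], [-0.0, -0.0, -1.0]]
wrist_force: [0.4, 0.5, -2.0]
grip_width: 0.0507
finger_force: 29.7
```

Request:
drive_tool(motion=[{"tx": -1, "ty": -0.6, "tz": 1.6, "spin": 0, "fingers": 40}, {"tx": -1, "ty": -0.6, "tz": 1.6, "spin": 0, "fingers": 40}, {"tx": 0, "ty": 0, "tz": 0, "spin": 0, "fingers": 40}])

```text
clock: 8.9
tcp_pos: [0.5469, -0.0857, 0.2096]
tcp_rot: [[0.81, 0.587, 0.0], [0.587, -0.81, -0.0], [0.0, 0.0, -1.0]]
wrist_force: [0.1, 0.3, -0.4]
grip_width: 0.0507
finger_force: 29.7
```

Free, so I draw it off along the axis.

Request:
drive_tool(motion=[{"tx": -2, "ty": -1.1, "tz": 3.3, "spin": 0, "fingers": 40}, {"tx": -2, "ty": -1.1, "tz": 3.3, "spin": 0, "fingers": 40}, {"tx": -2, "ty": -1.2, "tz": 3.3, "spin": 0, "fingers": 40}, {"tx": -2, "ty": -1.1, "tz": 3.3, "spin": 0, "fingers": 40}, {"tx": 0, "ty": 0, "tz": 0, "spin": 0, "fingers": 40}])

```text
clock: 9.4
tcp_pos: [0.5389, -0.0902, 0.2231]
tcp_rot: [[0.81, 0.586, 0.001], [0.586, -0.81, -0.0], [0.001, 0.001, -1.0]]
wrist_force: [0.0, -0.5, -0.5]
grip_width: 0.0506
finger_force: 29.7
```

Request:
drive_tool(motion=[{"tx": -3, "ty": -1.7, "tz": 5, "spin": 0, "fingers": 40}, {"tx": -3, "ty": -1.7, "tz": 5, "spin": 0, "fingers": 40}, {"tx": -3, "ty": -1.7, "tz": 5, "spin": 0, "fingers": 40}, {"tx": -3, "ty": -1.7, "tz": 5, "spin": 0, "fingers": 40}, {"tx": 0, "ty": 0, "tz": 0, "spin": 0, "fingers": 40}])

```text
clock: 9.9
tcp_pos: [0.5269, -0.0971, 0.2434]
tcp_rot: [[0.81, 0.586, 0.001], [0.586, -0.81, -0.0], [0.001, 0.001, -1.0]]
wrist_force: [-0.7, -0.1, -0.3]
grip_width: 0.0505
finger_force: 29.7
```

```bash
python3 look.py a5
```

```text
9.9 [ 0.5269 -0.0971  0.2434] [-0.6623 -0.0717 -0.3294] [-0.0006 -0.0262 -0.0376] 0.05052804778520846 [-10.603   10.6187 102.7186  -0.0053  66.5905  43.5036]
cap (254.355408720028, 237.09573509535966) arrow (251.19715447154468, 261.035569105691) 164.0 ((251.789794921875, 260.8853454589844), (33.519649505615234, 7.342400074005127), 28.610462188720703) [  0.8852   0.4653 251.2121 260.9697]
```

Request:
drive_tool(motion=[{"tx": -10, "ty": 5, "tz": 30, "spin": 0, "fingers": 40}, {"tx": -10, "ty": 5, "tz": 30, "spin": 0, "fingers": 40}, {"tx": -10, "ty": 5, "tz": 30, "spin": 0, "fingers": 40}, {"tx": -10, "ty": 40, "tz": 0, "spin": 0, "fingers": 40}, {"tx": -10, "ty": 40, "tz": 0, "spin": 0, "fingers": 40}, {"tx": -10, "ty": 40, "tz": 0, "spin": 0, "fingers": 40}, {"tx": -10, "ty": 40, "tz": 0, "spin": 0, "fingers": 40}, {"tx": 0, "ty": 40, "tz": 0, "spin": 0, "fingers": 40}, {"tx": 0, "ty": 40, "tz": 0, "spin": 0, "fingers": 40}, {"tx": 0, "ty": 40, "tz": 0, "spin": 0, "fingers": 40}, {"tx": 10, "ty": 36, "tz": -15, "spin": -0.065, "fingers": 40}, {"tx": 10, "ty": 36, "tz": -15, "spin": -0.065, "fingers": 40}, {"tx": 10, "ty": 36, "tz": -15, "spin": -0.065, "fingers": 40}, {"tx": 10, "ty": 36, "tz": -15, "spin": -0.065, "fingers": 40}, {"tx": 0, "ty": 0, "tz": -40, "spin": 0, "fingers": 40}, {"tx": 0, "ty": 0, "tz": -40, "spin": 0, "fingers": 40}, {"tx": 0, "ty": 0, "tz": -40, "spin": 0, "fingers": 40}, {"tx": 0, "ty": 0, "tz": -20, "spin": 0, "fingers": 40}, {"tx": 0, "ty": 0, "tz": 0, "spin": 0, "fingers": 40}, {"tx": 0, "ty": 0, "tz": 0, "spin": 0, "fingers": 40}])

```text
clock: 11.95
tcp_pos: [0.4971, 0.3424, 0.1328]
tcp_rot: [[0.933, 0.359, -0.0], [0.359, -0.933, -0.0], [-0.0, 0.0, -1.0]]
wrist_force: [0.0, 0.5, 0.0]
grip_width: 0.051
finger_force: 29.7
```

```bash
python3 look.py a6;python3 - <<'E'
from h import *
im=snapshot("top");cv2.imwrite("pics/t6.png",im[:,:,::-1])
a=np.load("w.npy");s=dict(tcp_pos=a[0],tcp_rot=a[1:]);print(s)
# tray in wrist view: non-blue region contour
w=cv2.imread("pics/a6.png")[:,:,::-1].copy();H=hsv(w)
m=((H[...,1]<60)&(H[...,2]>110)).astype(np.uint8)*255;m=cv2.morphologyEx(m,cv2.MORPH_CLOSE,np.ones((9,9)))
c=big(m);print(cv2.boundingRect(c),cv2.contourArea(c),cv2.approxPolyDP(c,12,True).reshape(-1,2).tolist())
E
```

```text
11.95 [0.4971 0.3424 0.1328] [0.0332 0.4796 0.0394] [0.0502 0.023  0.0261] 0.05099223860734945 [ 34.4134  23.3598 100.4043   0.0013  56.2464 103.3966]
{'tcp_pos': array([0.4971, 0.3424, 0.1328]), 'tcp_rot': array([[ 0.9335,  0.3586, -0.0002],
       [ 0.3586, -0.9335, -0.0001],
       [-0.0002,  0.    , -1.    ]])}
(168, 76, 175, 167) 23016.0 [[168, 79], [174, 242], [245, 191], [281, 197], [333, 241], [341, 80]]Traceback (most recent call last):
  File "look.py", line 9, in <module>
    c=big(w);print("cap",cen(hull),"arrow",cen(c),cv2.contourArea(c),cv2.minAreaRect(c),cv2.fitLine(c,cv2.DIST_L2,0,.01,.01).ravel())
  File "h.py", line 20, in big
    cs,_=cv2.findContours(m,cv2.RETR_EXTERNAL,cv2.CHAIN_APPROX_NONE);return max(cs,key=cv2.contourArea)
                                                                            ~~~^^^^^^^^^^^^^^^^^^^^^^^^
ValueError: max() iterable argument is empty
```

```bash
python3 - <<'E'
from h import *
a=np.load("w.npy");s=dict(tcp_pos=a[0],tcp_rot=a[1:])
p,q=onz("wrist",168,79,.018,s),onz("wrist",341,80,.018,s);print(p,q,np.linalg.norm(p-q));d=(p+q)/2-s["tcp_pos"];print("far edge in tool",s["tcp_rot"].T@d,"centre",(p+q)/2-.1*s["tcp_rot"][:,0])
for f in("a5","a6"):
    im=cv2.imread(f"pics/{f}.png")[:,:,::-1].copy();H=hsv(im)
    o=((H[...,0]<15)&(H[...,1]>140)&(H[...,2]>60)).astype(np.uint8)*255
    c=big(o);print(f,cen(cv2.convexHull(c)),cv2.boundingRect(c),cv2.contourArea(c))
    k=[H[y,252].tolist() for y in range(195,280,5)];print(k)
E
```

```text
[0.5747 0.4618 0.018 ] [0.6342 0.3042 0.018 ] 0.1684579378639325
far edge in tool [0.1148 0.0006 0.1148] centre [0.5111 0.3471 0.018 ]
a5 (254.38405960149004, 237.09805245131125) (209, 191, 90, 90) 6569.5
[[10, 176, 146], [10, 182, 147], [10, 180, 146], [10, 185, 146], [10, 186, 147], [9, 188, 125], [8, 194, 121], [9, 185, 131], [10, 185, 128], [11, 194, 129], [8, 201, 118], [10, 187, 131], [10, 192, 157], [16, 21, 211], [11, 71, 214], [11, 196, 209], [9, 198, 202]]
a6 (24.211220268872804, 93.85972078593588) (0, 0, 60, 210) 6927.0
[[10, 171, 212], [10, 173, 211], [10, 176, 211], [10, 182, 207], [9, 181, 208], [9, 181, 183], [9, 186, 182], [10, 186, 171], [11, 186, 171], [10, 189, 218], [7, 187, 143], [10, 187, 154], [11, 193, 151], [11, 21, 209], [12, 62, 234], [11, 195, 230], [9, 197, 227]]
```

Request:
drive_tool(motion=[{"tx": 0, "ty": 0, "tz": -30, "spin": 0, "fingers": 40}, {"tx": 0, "ty": 0, "tz": -30, "spin": 0, "fingers": 40}, {"tx": 0, "ty": 0, "tz": -25, "spin": 0, "fingers": 40}, {"tx": 0, "ty": 0, "tz": -12, "spin": 0, "fingers": 40}, {"tx": 0, "ty": 0, "tz": -3, "spin": 0, "fingers": 40}, {"tx": 0, "ty": 0, "tz": 0, "spin": 0, "fingers": 40}])

```text
clock: 12.65
tcp_pos: [0.4976, 0.3426, 0.0334]
tcp_rot: [[0.933, 0.359, 0.001], [0.359, -0.933, 0.001], [0.001, -0.0, -1.0]]
wrist_force: [0.6, 0.1, 0.2]
grip_width: 0.0508
finger_force: 29.7
```

Request:
drive_tool(motion=[{"tx": 0, "ty": 0, "tz": -1, "spin": 0, "fingers": 40}, {"tx": 0, "ty": 0, "tz": -1, "spin": 0, "fingers": 40}, {"tx": 0, "ty": 0, "tz": -1, "spin": 0, "fingers": 40}, {"tx": 0, "ty": 0, "tz": 0, "spin": 0, "fingers": 40}])

```text
clock: 13.05
tcp_pos: [0.497, 0.3423, 0.0298]
tcp_rot: [[0.933, 0.359, 0.0], [0.359, -0.933, 0.0], [0.0, -0.0, -1.0]]
wrist_force: [-0.2, -0.5, -1.3]
grip_width: 0.051
finger_force: 29.7
```

Request:
drive_tool(motion=[{"tx": 0, "ty": 0, "tz": -1, "spin": 0, "fingers": 40}, {"tx": 0, "ty": 0, "tz": -1, "spin": 0, "fingers": 40}, {"tx": 0, "ty": 0, "tz": 0, "spin": 0, "fingers": 40}])

```text
clock: 13.35
tcp_pos: [0.4974, 0.3425, 0.0279]
tcp_rot: [[0.933, 0.359, 0.001], [0.359, -0.933, 0.001], [0.001, -0.0, -1.0]]
wrist_force: [-0.4, 0.1, 4.2]
grip_width: 0.0509
finger_force: 29.8
```

Request:
drive_tool(motion=[{"tx": 0, "ty": 0, "tz": -1, "spin": 0, "fingers": 40}, {"tx": 0, "ty": 0, "tz": 0, "spin": 0, "fingers": 40}])

```text
clock: 13.55
tcp_pos: [0.4979, 0.3428, 0.0276]
tcp_rot: [[0.933, 0.359, 0.002], [0.359, -0.933, 0.001], [0.002, -0.0, -1.0]]
wrist_force: [-0.2, -0.9, 10.5]
grip_width: 0.0509
finger_force: 29.9
```

Request:
drive_tool(motion=[{"tx": 0, "ty": 0, "tz": -1, "spin": 0, "fingers": 40}, {"tx": 0, "ty": 0, "tz": 0, "spin": 0, "fingers": 40}])

```text
clock: 13.75
tcp_pos: [0.4986, 0.3431, 0.0271]
tcp_rot: [[0.933, 0.359, 0.003], [0.359, -0.933, 0.002], [0.004, -0.001, -1.0]]
wrist_force: [0.7, -0.9, 13.1]
grip_width: 0.0507
finger_force: 29.9
```

Request:
drive_tool(motion=[{"tx": 1.4, "ty": 0.5, "tz": 0, "spin": 0, "fingers": 49.5}, {"tx": 1.4, "ty": 0.5, "tz": -0.5, "spin": 0, "fingers": 49.5}, {"tx": 1.4, "ty": 0.5, "tz": -1, "spin": 0, "fingers": 49.5}, {"tx": 0, "ty": 0, "tz": 0, "spin": 0, "fingers": 49.5}])

```text
clock: 14.15
tcp_pos: [0.502, 0.3443, 0.0252]
tcp_rot: [[0.934, 0.359, 0.002], [0.359, -0.934, 0.001], [0.002, -0.0, -1.0]]
wrist_force: [-0.5, -0.7, 9.7]
grip_width: 0.0505
finger_force: 30.0
```

Request:
drive_tool(motion=[{"tx": 1.3, "ty": 0.5, "tz": -1, "spin": 0, "fingers": 50.2}, {"tx": 1.3, "ty": 0.5, "tz": -1.1, "spin": 0, "fingers": 50.2}, {"tx": 1.2, "ty": 0.5, "tz": -1.2, "spin": 0, "fingers": 50.2}, {"tx": 0, "ty": 0, "tz": 0, "spin": 0, "fingers": 50.2}])

```text
clock: 14.55
tcp_pos: [0.5062, 0.3459, 0.022]
tcp_rot: [[0.933, 0.359, 0.002], [0.359, -0.933, 0.001], [0.003, -0.0, -1.0]]
wrist_force: [-0.6, -0.3, 12.1]
grip_width: 0.0506
finger_force: 30.0
```

Request:
drive_tool(motion=[{"tx": 1.1, "ty": 0.4, "tz": -1.3, "spin": 0, "fingers": 50.2}, {"tx": 1.1, "ty": 0.4, "tz": -1.3, "spin": 0, "fingers": 50.2}, {"tx": 1, "ty": 0.4, "tz": -1.3, "spin": 0, "fingers": 50.2}, {"tx": 0, "ty": 0, "tz": 0, "spin": 0, "fingers": 50.2}])

```text
clock: 14.95
tcp_pos: [0.5098, 0.3473, 0.0182]
tcp_rot: [[0.933, 0.359, 0.003], [0.359, -0.933, 0.002], [0.003, -0.001, -1.0]]
wrist_force: [0.0, -0.1, 11.0]
grip_width: 0.0507
finger_force: 30.0
```

```bash
python3 look.py a7; python3 - <<'E'
from h import *
im=cv2.imread("pics/a7.png")[:,:,::-1].copy();H=hsv(im)
o=((H[...,0]<15)&(H[...,1]>140)&(H[...,2]>60)).astype(np.uint8)*255;o[:,:150]=0;o[:,350:]=0
c=big(o);print(cv2.boundingRect(c),cv2.contourArea(c))
w=((H[...,1]<100)&(H[...,2]>140)).astype(np.uint8)*255;w[:,:230]=0;w[:,280:]=0;w[:205]=0;w[290:]=0
for q in cv2.findContours(w,0,2)[0]:
    if cv2.contourArea(q)>15: print(cv2.boundingRect(q),cv2.contourArea(q))
E
```

```text
14.95 [0.5098 0.3473 0.0182] [ 0.0311 -0.1245 10.9817] [-0.1478  0.0242  0.0117] 0.05074369980117574 [ 34.1349  33.0332 102.2927  -0.0107  44.4774 103.1278]
cap (253.97056756967757, 241.98696229213834) arrow (251.90593768371545, 258.8935920047031) 283.5 ((252.0820770263672, 258.1729431152344), (38.758941650390625, 10.443001747131348), 38.04704284667969) [  0.773    0.6344 251.2466 258.2466]
(208, 197, 93, 84) 6300.5
(236, 247, 34, 27) 264.5
```

Request:
drive_tool(motion=[{"tx": 0.7, "ty": 0.3, "tz": -1, "spin": 0, "fingers": 50.2}, {"tx": 0.7, "ty": 0.3, "tz": -1.1, "spin": 0, "fingers": 50.2}, {"tx": 0, "ty": 0, "tz": 0, "spin": 0, "fingers": 50.2}])

```text
clock: 15.3
tcp_pos: [0.5113, 0.348, 0.0162]
tcp_rot: [[0.933, 0.359, 0.003], [0.359, -0.933, 0.002], [0.004, -0.001, -1.0]]
wrist_force: [0.7, 0.0, 11.6]
grip_width: 0.0505
finger_force: 30.0
```

Request:
drive_tool(motion=[{"tx": 0.3, "ty": 0.1, "tz": -0.8, "spin": 0, "fingers": 50.2}, {"tx": 0, "ty": 0, "tz": 0, "spin": 0, "fingers": 50.2}])

```text
clock: 15.5
tcp_pos: [0.5117, 0.3481, 0.0155]
tcp_rot: [[0.933, 0.359, 0.004], [0.359, -0.933, 0.002], [0.004, -0.001, -1.0]]
wrist_force: [1.3, -0.6, 11.7]
grip_width: 0.0508
finger_force: 30.0
```

Request:
drive_tool(motion=[{"tx": 0, "ty": 0, "tz": -0.8, "spin": 0, "fingers": 50.2}, {"tx": 0, "ty": 0, "tz": 0, "spin": 0, "fingers": 50.2}])

```text
clock: 15.7
tcp_pos: [0.5121, 0.3483, 0.015]
tcp_rot: [[0.933, 0.359, 0.004], [0.359, -0.933, 0.002], [0.005, -0.001, -1.0]]
wrist_force: [1.9, -0.1, 12.4]
grip_width: 0.0508
finger_force: 30.0
```

Request:
drive_tool(motion=[{"tx": 0.3, "ty": 0.1, "tz": -1, "spin": 0, "fingers": 50.2}, {"tx": 0.2, "ty": 0.1, "tz": -0.6, "spin": 0, "fingers": 50.2}, {"tx": 0, "ty": 0, "tz": 0, "spin": 0, "fingers": 50.2}])

```text
clock: 16.0
tcp_pos: [0.5129, 0.3486, 0.0135]
tcp_rot: [[0.933, 0.359, 0.005], [0.359, -0.933, 0.003], [0.005, -0.001, -1.0]]
wrist_force: [2.7, -0.3, 12.9]
grip_width: 0.0503
finger_force: 30.0
```

```bash
python3 look.py a8; python3 -c "
import cv2;im=cv2.imread('pics/a8.png');cv2.imwrite('pics/crop6.png',cv2.resize(im[150:300,170:340],(680,600),interpolation=cv2.INTER_NEAREST))"
```

```text
16.0 [0.5129 0.3486 0.0135] [ 2.6553 -0.3162 12.8768] [-0.2143 -0.2402 -0.0352] 0.05034701086904742 [ 34.0794  33.6033 102.0335  -0.0321  44.054  103.082 ]
cap (254.02915816673465, 243.90792873657008) arrow (252.07599580712784, 257.146750524109) 318.0 ((251.25003051757812, 257.2500305175781), (40.305084228515625, 11.31370735168457), 45.0) [  0.7426   0.6697 251.4868 256.5526]
```

Request:
drive_tool(motion=[{"tx": 0.2, "ty": 0.1, "tz": -0.8, "spin": 0, "fingers": 50.2}, {"tx": 0, "ty": 0, "tz": 0, "spin": 0, "fingers": 50.2}])

```text
clock: 16.25
tcp_pos: [0.513, 0.3487, 0.0132]
tcp_rot: [[0.933, 0.359, 0.005], [0.359, -0.933, 0.003], [0.005, -0.001, -1.0]]
wrist_force: [1.1, -1.8, 19.6]
grip_width: 0.0502
finger_force: 30.0
```

Request:
drive_tool(motion=[{"tx": 0.2, "ty": 0.1, "tz": -0.8, "spin": 0, "fingers": 50.2}, {"tx": 0, "ty": 0, "tz": 0, "spin": 0, "fingers": 50.2}])

```text
clock: 16.45
tcp_pos: [0.5131, 0.3487, 0.0131]
tcp_rot: [[0.933, 0.359, 0.004], [0.359, -0.933, 0.002], [0.005, -0.001, -1.0]]
wrist_force: [-1.1, -4.1, 26.9]
grip_width: 0.0507
finger_force: 30.0
```

```bash
python3 look.py a9; python3 - <<'E'
from h import *
for f in("a5","a7","a8","a9"):
    im=cv2.imread(f"pics/{f}.png")[:,:,::-1].copy();H=hsv(im)
    w=((H[...,1]<100)&(H[...,2]>140)).astype(np.uint8)*255;w[:,:230]=0;w[:,280:]=0;w[:235]=0;w[285:]=0
    c=big(w).reshape(-1,2);c=c[(c[:,1]>236)]
    (cx,cy),(a,b),_=cv2.minAreaRect(c);d=np.array(cv2.fitLine(c,cv2.DIST_L2,0,.01,.01).ravel()[:2]);t=(c-[cx,cy])@d
    e=[np.array([cx,cy])+d*t.min(),np.array([cx,cy])+d*t.max()]
    st=dict(tcp_pos=np.zeros(3),tcp_rot=np.eye(3));out=[]
    for tau in(35,25,15,10,5,0,-5):
        r=np.radians(tau);n=np.array([-np.sin(r),0,-np.cos(r)]);x=np.array([np.cos(r),0,-np.sin(r)])
        T=np.array([0,0,-.004])+.0155*n;p=[]
        for u in e:
            o,dd=ray("wrist",*u,st);p.append(o+dd*(n@(T-o))/(n@dd))
        v=p[1]-p[0];out.append((tau,round(float(np.degrees(np.arctan2(v[1],v@x))),1),round(float(np.linalg.norm(v))*1e3,1)))
    print(f,e,out)
E
```

```text
16.45 [0.5131 0.3487 0.0131] [-1.1025 -4.0998 26.8634] [-0.6967  0.4625 -0.0113] 0.05069550977413189 [ 34.0717  33.6593 101.9899  -0.0311  44.0696 103.0785]
cap (254.01062319078048, 244.0927685837566) arrow (252.14664586583464, 257.28341133645347) 320.5 ((251.25003051757812, 257.2500305175781), (40.305084228515625, 11.31370735168457), 45.0) [  0.7408   0.6717 251.28   256.4667]
a5 [array([237.208 , 254.5602]), array([266.7506, 268.5275])] [(35, 134.4, 23.6), (25, 127.0, 21.1), (15, 122.2, 19.8), (10, 120.4, 19.3), (5, 119.0, 19.0), (0, 117.9, 18.7), (-5, 117.0, 18.5)]
a7 [array([236.4535, 247.4299]), array([266.8945, 271.6466])] [(35, 148.6, 32.9), (25, 141.7, 27.7), (15, 136.6, 24.9), (10, 134.6, 24.0), (5, 132.9, 23.3), (0, 131.6, 22.7), (-5, 130.5, 22.3)]
a8 [array([235.7324, 243.2982]), array([266.4381, 270.8547])] [(35, 151.3, 35.5), (25, 144.8, 29.7), (15, 139.8, 26.6), (10, 137.9, 25.5), (5, 136.3, 24.7), (0, 134.9, 24.1), (-5, 133.9, 23.6)]
a9 [array([236.4956, 243.4259]), array([267.2766, 269.9965])] [(35, 150.2, 34.4), (25, 143.6, 28.9), (15, 138.6, 26.0), (10, 136.7, 25.0), (5, 135.1, 24.3), (0, 133.8, 23.7), (-5, 132.7, 23.2)]
```

Request:
drive_tool(motion=[{"tx": 0, "ty": 0, "tz": 0.8, "spin": 0, "fingers": 50.2}, {"tx": 0, "ty": 0, "tz": 0.8, "spin": 0, "fingers": 50.2}, {"tx": 0, "ty": 0, "tz": 0, "spin": 0, "fingers": 50.2}])

```text
clock: 16.8
tcp_pos: [0.5129, 0.3486, 0.0132]
tcp_rot: [[0.933, 0.359, 0.004], [0.359, -0.933, 0.002], [0.005, -0.001, -1.0]]
wrist_force: [2.7, -0.9, 11.6]
grip_width: 0.0505
finger_force: 30.0
```

Request:
drive_tool(motion=[{"tx": 0, "ty": 0, "tz": 0.8, "spin": 0, "fingers": 50.2}, {"tx": 0, "ty": 0, "tz": 0, "spin": 0, "fingers": 54}, {"tx": 0, "ty": 0, "tz": 0, "spin": 0, "fingers": 60}, {"tx": 0, "ty": 0, "tz": 0, "spin": 0, "fingers": 68}, {"tx": 0, "ty": 0, "tz": 0, "spin": 0, "fingers": 74}])

```text
clock: 17.3
tcp_pos: [0.5103, 0.3473, 0.0119]
tcp_rot: [[0.933, 0.359, -0.001], [0.359, -0.933, -0.0], [-0.001, 0.0, -1.0]]
wrist_force: [0.5, 0.2, 0.1]
grip_width: 0.0733
finger_force: 0.0
```

Request:
drive_tool(motion=[{"tx": 0, "ty": 0, "tz": 5, "spin": 0, "fingers": 76}, {"tx": 0, "ty": 0, "tz": 20, "spin": 0, "fingers": 76}, {"tx": 0, "ty": 0, "tz": 40, "spin": 0, "fingers": 80}, {"tx": 0, "ty": 0, "tz": 40, "spin": 0, "fingers": 80}, {"tx": -20, "ty": -20, "tz": 40, "spin": 0, "fingers": 80}, {"tx": -40, "ty": -30, "tz": 20, "spin": 0, "fingers": 80}, {"tx": -40, "ty": -30, "tz": 0, "spin": 0, "fingers": 80}, {"tx": 0, "ty": 0, "tz": 0, "spin": 0, "fingers": 80}, {"tx": 0, "ty": 0, "tz": 0, "spin": 0, "fingers": 80}])

```text
clock: 18.2
tcp_pos: [0.4131, 0.2693, 0.1766]
tcp_rot: [[0.934, 0.358, 0.001], [0.358, -0.934, 0.001], [0.001, -0.0, -1.0]]
wrist_force: [0.3, 0.4, 0.2]
grip_width: 0.0804
finger_force: 0.0
```

```bash
python3 - <<'E'
from h import *
s=get_state();a=snapshot("scene")[:,:,::-1];b=snapshot("wrist")[:,:,::-1];print(s["clock"],s["tcp_pos"],s["wrist_force"])
t=snapshot("top")[:,:,::-1]
cv2.imwrite("pics/fin.png",cv2.vconcat([cv2.resize(a[100:350,130:430],(600,500))[:300],cv2.resize(b,(600,300))]) if 0 else cv2.vconcat([cv2.hconcat([cv2.resize(a[140:340,150:420],(400,296)),cv2.resize(a[230:330,310:410],(400,296))]),cv2.hconcat([cv2.resize(b,(400,300)),cv2.resize(t,(400,300))])]))
E
```

```text
18.2 [0.4131 0.2693 0.1766] [0.3457 0.4006 0.2125]
```

View pics/fin.png

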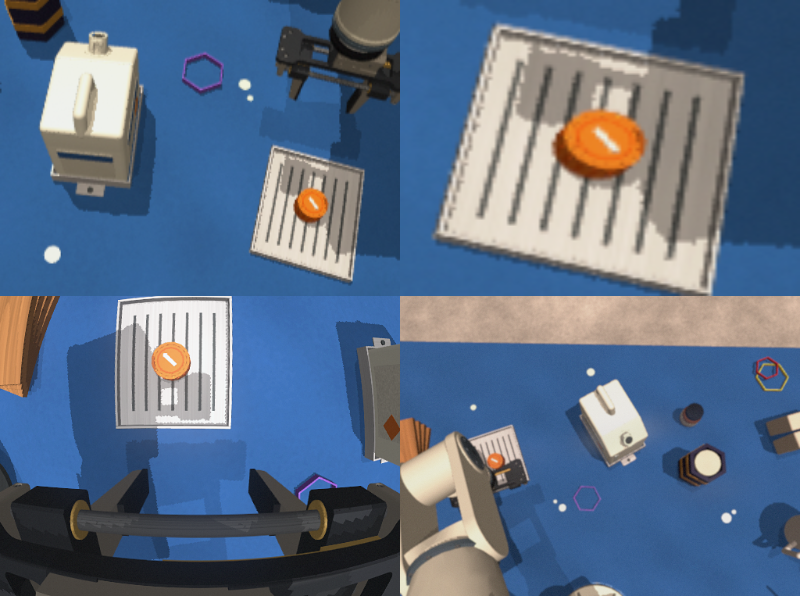

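The cap stands upright near the tray's centre (about (600,143) in the upper-right crop). The neck is bare, the mould, jar and cutter look unmoved, and the arm is clear of everything.

```bash
python3 -c "
from cell import *
print(hand_in())"
```

```text
the job is handed in; nothing more can be done
None
```

The safety cap was pushed in, twisted about 50° in two strokes (free from 40°, 75° advised), drawn off and set down upright in the drip tray; handed in at about 18 s of the 42 s, with the mould, jar and cutter looking untouched in the last pictures.

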